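# Open the kiln's key-operated gas valve

## Robot

A 7-joint arm with a two-finger parallel gripper is mounted at the origin on the work surface. World frame = base frame: x ahead of the robot, y to its left, z up, the work surface at z = 0. Lengths are in m, angles in rad, forces in N, time in s.
With the tool pointing down it reaches from about 0.4 to 0.9 m from the base axis. Payload 5.6 kg.
Tool frame: the origin (TCP) lies on the centre line of the jaws, within the pads' length; the fingertips stand 22 mm ahead of it and the grasp point (between the pads) lies 3 mm ahead of it (bot.tcp_to_tips is the distance from the TCP to the fingertips, in m); z points along the fingers, y is the direction in which the jaws open and shut (so a half turn about z gives the same grasp; the last joint's range is limited). The gripper opens to 92 mm and grips with 3 to 60 N. Pads are 20 mm wide; open, the fingers measure 128 mm over their backs; the gripper's body (75 mm by 189 mm) begins 69 mm behind the grasp point.
Start: joints at [-1.201, 0.468, -0.012, 1.603, 0.006, 1.071, -0.056], TCP at [0.261, 0.595, 0.237] pointing down, gripper open.
Joint ranges: [-2.53, 2.53], [-0.31, 2.02], [-1.57, 1.55], [0.28, 2.44], [-1.29, 4.43], [0.15, 1.84], [-2.92, 2.92]. Speed limits (rad/s): [2.57, 2.57, 3.14, 3.14, 3.14, 3.14, 3.14].

## Interface

Orientations are given as a 3x3 rotation matrix whose columns are the frame's x, y, z axes.
In Python, from station import bot, solver, get_image, camera_model, order gives the robot as it stands. The module is installed in compiled form; this text tells all that it offers. Calls block until the motion is done:
- bot.move_to(position, orientation): joint-space move of the TCP to a pose.
- bot.line_to(position, ori=None, max_speed=0.15): straight line of the TCP; ori=None keeps the orientation; max_speed is the mean speed in m/s.
- bot.move_joints(angles): joint-space move.
- bot.move_gripper(opening, f_grip=None): finger opening in m; f_grip is the grip in N (None keeps the last); returns when the fingers have stopped.
- bot.dwell(seconds).
- solver.inverse_kinematics(position, orientation): joint angles nearest the present ones, or None.
- get_image(name): name is "scene" or "top"; returns the picture (400x640x3 uint8, red, green, blue); there is no depth.
- camera_model(name): a dict with "fx", "fy", "cx", "cy" (pixels), "position" and "rotation" of the camera in the world. Camera axes: x right, y down, z forward; pixel columns grow to the right and rows downward; lengths in m; the calibration is good to about 2 mm. A picture is of the moment at which its call begins. camera_model takes no time and is no camera call.
A pose or a line that the arm cannot do raises bot.IKError and nothing moves.
- order.hand_in(): hands the job in, once; it reports no verdict.
Readings, each from a call of its own:
- bot.current_time(): time.
- bot.current_joint_pos(): joint angles.
- bot.current_dq(): joint speeds.
- bot.current_tau(): joint torques, N m.
- bot.current_tool_pos(): TCP position.
- bot.current_tool_rot(): TCP orientation.
- bot.current_force(): force on the tool from outside, world axes, zero at the start.
- bot.current_moment(): the same for the moment, N m.
- bot.current_finger_gap(): finger opening in m.
Only numpy, scipy, OpenCV 4.12 (cv2) and the standard library are available. Lean on these libraries where they do the work, as an engineer would, in place of code of your own. Each camera call takes 0.05 s, during which the arm holds its last target.

## Task

Open the kiln's gas valve: take the T-handled steel square key out of its wooden stand, push it fully home in the square hole sunk in the collar on the valve box's sloping lid, and turn it clockwise until the brass pointer round the collar has gone all the way to its open stop. Let go and leave the key fully home in the valve; knock over or push aside nothing else on the bench.

Things in the scene. Friction and masses are not known exactly. Their poses are not given: they have to be found in the camera images.
- key_grip (a point): centre of the loose steel key's flat T-bar handle: 50 mm long (key x), 12 mm thick (key y), 28 mm tall (key z). Key z points from shank to handle; it stands handle up. Under the bar the straight shank, 12 mm square, faces along key x and y, to a tip 70 mm below this point. 130 to 210 g, at any yaw.
- key_tip (a point): centre of the end face of the key's shank (9 mm square; the shank tapers to it over its last 4 mm); axes as the key's
- socket (a point): centre of the mouth of the square hole, on the turning axis. z points out of the hole, square to the sloping lid; x points uphill along the lid, y to the left. Hole 13.5 mm square, 24 mm deep, 3 mm chamfer, in a round brass core 40 mm across, sunk 10 mm in a fixed steel collar (44 mm inside, 54 mm outside; rim 10 mm above this point, lid 26 mm below it).
- valve: fixed grey valve box, 170 x 170 mm, 60 to 145 mm high, origin under its centre; its lid slopes 25 degrees down towards its near (-x) side. The brass core turns by itself (0.05 N m) through 1 rad of lost motion before it carries the pointer. The hole's angle at the start is not measured: see it, or turn the lightly pressed key until it drops in (fits every quarter turn).
- pointer (a joint): angle of the flat brass pointer bar round the collar (reaches 55 mm from the axis), rad: 0 = shut, pointing along socket x; grows clockwise seen from above, to the open stop at 1.5. Starts at 0 to 0.25, needs 0.15 N m, stays where left. Only the key moves it, through the core, once the lost motion is taken up: up to 2.5 rad of key turn in all.
- stand_a: fixed wooden stand, 75 x 75 x 42 mm, origin under its centre; the key stands loosely in its central round hole (21 mm wide, 36 mm deep), tip 6 mm above the bench
- stand_b: fixed wooden stand, same as the other; holds the spike
- spike: loose spike tool standing in its stand, 92 mm long, 32 mm round wooden knob at the top; origin at the tip; leave alone
- goblet0: loose unfired clay goblet, 86 mm across, 78 mm tall, with a spout nub to 67 mm from its axis; origin under its foot; leave alone
- goblet1: another such goblet; leave alone
- goblet2: another such goblet; leave alone
- roller: loose wooden roller 28 mm in diameter, 130 mm long, lying on the bench; leave alone
- rib: loose flat wooden rib 90 x 50 x 8 mm on the bench; leave alone
- clayblock: loose block of clay 85 x 60 x 50 mm on the bench; leave alone

How it is judged:
On the way, in this order (a step that is already met when the one before it is completed fails the run):
1. the key is fully home in the socket, the valve not yet open (z of key_tip in the frame of socket below -0.0195 m and distance between key_tip and socket below 0.028 m and angle between the z axis of key_tip and the z axis of socket, either way round below 0.2 rad and value of joint pointer below 1.2 rad), for 0.1 s.
2. the pointer is turned to its open stop with the key home (value of joint pointer above 1.38 rad and z of key_tip in the frame of socket below -0.018 m and distance between key_tip and socket below 0.028 m), for 0.1 s.
At the end, for the whole second after the job is handed in: The pointer is at the open stop (above 1.38 rad), and the released key rests fully home in the socket: its tip at least 19.5 mm below the hole's mouth, upright in the hole within 0.2 rad. Spike, goblets, roller, rib and clay block are where they were (within 25 mm) (value of joint pointer above 1.38 rad and z of key_tip in the frame of socket below -0.0195 m and distance between key_tip and socket below 0.028 m and angle between the z axis of key_tip and the z axis of socket, either way round below 0.2 rad and linear speed of key below 0.02 m/s); the robot touches nothing.
It fails at once if the spike, a goblet or another bystander is pushed aside or lifted more than 25 mm (distance of any of spike, goblet0, goblet1, goblet2, roller, rib, clayblock from where it was at the start of the episode above 0.025 m).
It also fails if it takes over 61 s, if anything falls off the work surface, if the arm or the gripper's body presses on something with over 40 N, if the wrist force passes 120 N, or if a joint passes its speed limit or range.

## Working session

There is one attempt and no reset: what is moved stays moved. The work goes in short steps, each a Python script; the robot and the scene stay as the last script left them, time stands still between calls to the robot, and variables do not carry over. Pictures are saved under pics/ and viewed, and the job is handed in when it is done.

```bash
mkdir -p pics
python3 - <<'E'
from station import bot, get_image, camera_model
import cv2
for n in("scene","top"):
    im=get_image(n); cv2.imwrite(f"pics/{n}0.png",im[:,:,::-1]); print(n,camera_model(n))
print(bot.current_time(),bot.tcp_to_tips,bot.current_tool_rot())
E
```

```text
scene {'fx': 515.3220858784604, 'fy': 515.3220858784604, 'cx': 312.52539443635936, 'cy': 196.0777232178622, 'position': array([1.50759075, 0.25739199, 0.83416795]), 'rotation': array([[-0.23416165,  0.57183003, -0.78624343],
       [ 0.97207747,  0.12499594, -0.19859859],
       [-0.0152874 , -0.8107937 , -0.58513235]])}
top {'fx': 391.8904103000614, 'fy': 391.8904103000614, 'cx': 316.50200317927647, 'cy': 199.9855673797876, 'position': array([ 0.33517079, -0.01158123,  1.13992721]), 'rotation': array([[-5.02212140e-05, -9.83022764e-01,  1.83483630e-01],
       [-9.99916297e-01, -2.32457311e-03, -1.27277038e-02],
       [ 1.29381437e-02, -1.83468911e-01, -9.82940366e-01]])}
0.1 0.022 [[-9.15979248e-01  4.01225313e-01 -5.14822349e-04]
 [ 4.01225625e-01  9.15978065e-01 -1.47724223e-03]
 [-1.21140996e-04 -1.55968315e-03 -9.99998776e-01]]
```

View pics/scene0.png

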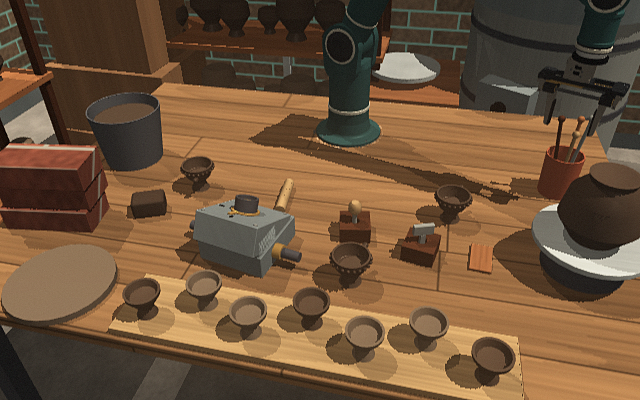

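View pics/top0.png

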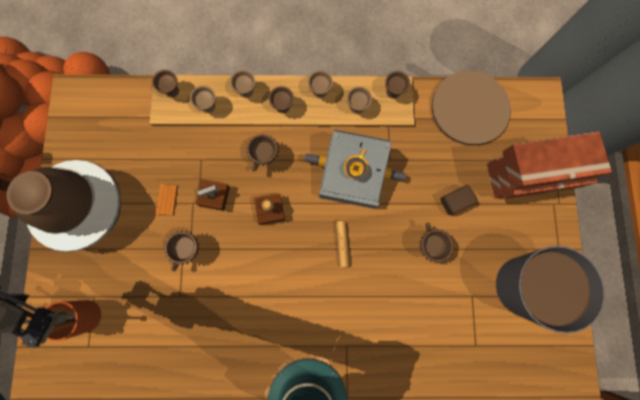

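The scene view shows the key in its stand near (422,235), the spike at (354,212) and the valve collar at (247,203). In the top view, the key handle is near (210,190), the spike at (268,207) and the valve core at (356,168). I'll zoom in on each.

Run:
```python
import cv2,numpy as np
t=cv2.imread("pics/top0.png");s=cv2.imread("pics/scene0.png")
def c(im,x,y,w,h,k): return cv2.resize(im[y:y+h,x:x+w],None,fx=k,fy=k,interpolation=cv2.INTER_CUBIC)
cv2.imwrite("pics/z1.png",np.hstack([c(t,185,165,50,50,8),c(t,331,143,50,50,8)]))
cv2.imwrite("pics/z2.png",np.hstack([c(s,390,205,60,75,6.6),c(s,190,175,110,100,4.95)][0:1]))
cv2.imwrite("pics/z3.png",c(s,190,175,120,100,6))
```

```text
(no output)
```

View pics/z1.png

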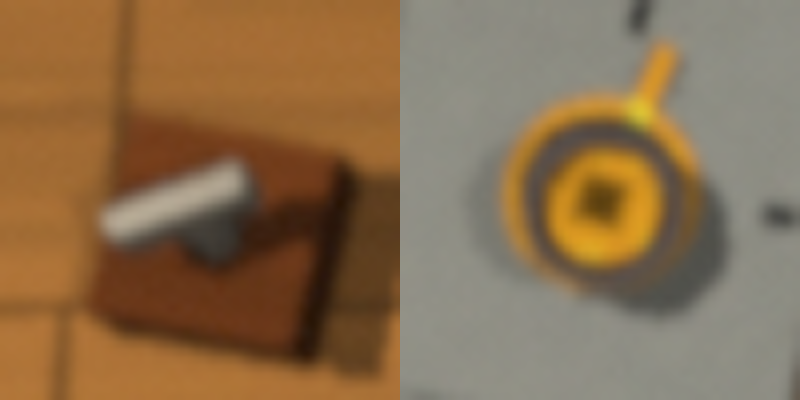

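View pics/z2.png

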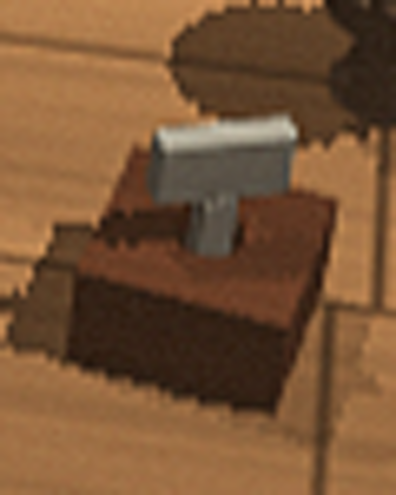

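View pics/z3.png

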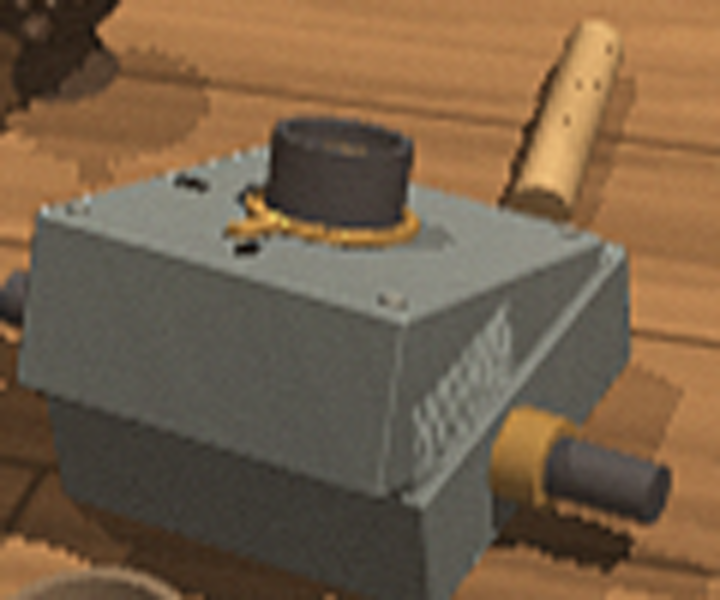

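Run:
```python
import cv2,numpy as np
t=cv2.imread("pics/top0.png");s=cv2.imread("pics/scene0.png")
def c(im,x,y,w,h,k):
    o=cv2.resize(im[y:y+h,x:x+w],None,fx=k,fy=k,interpolation=cv2.INTER_CUBIC)
    for i in range(0,w,5): cv2.putText(o,str(x+i),(i*k,10),0,.35,(255,255,255),1); cv2.line(o,(i*k,12),(i*k,18),(255,255,255))
    for j in range(0,h,5): cv2.putText(o,str(y+j),(0,j*k+4),0,.35,(255,255,255),1); cv2.line(o,(24,j*k),(30,j*k),(255,255,255))
    return o
cv2.imwrite("pics/y1.png",c(t,340,145,32,40,15))
cv2.imwrite("pics/y2.png",c(s,225,190,42,30,18))
cv2.imwrite("pics/y3.png",c(t,315,125,80,85,7))
cv2.imwrite("pics/y4.png",c(s,185,185,120,95,6))
```

```text
(no output)
```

View pics/y1.png

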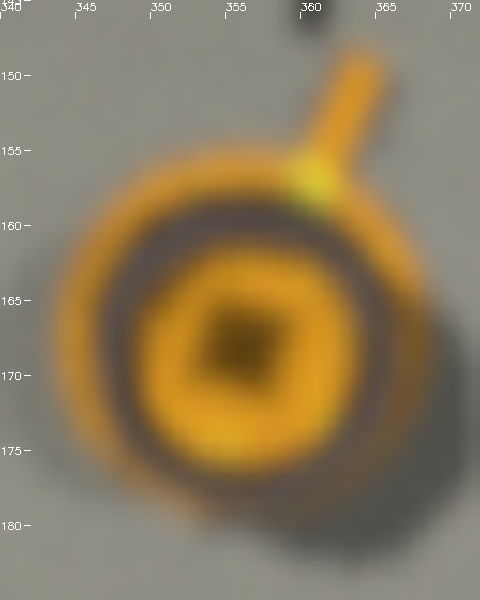

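View pics/y2.png

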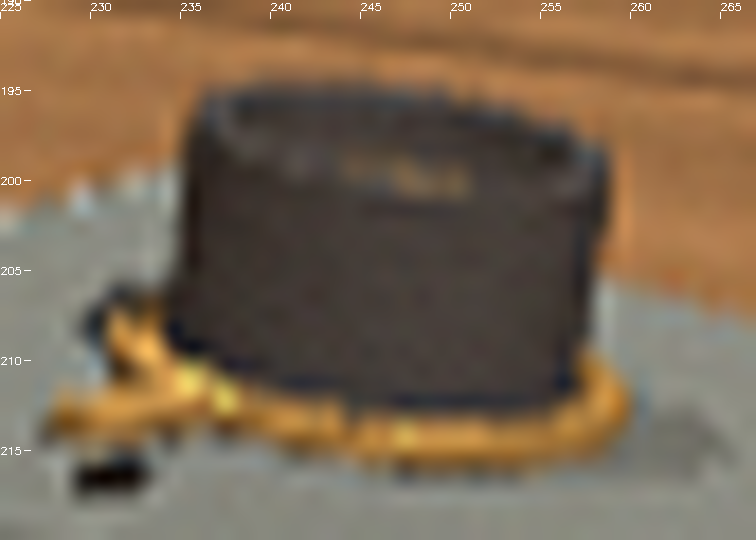

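View pics/y3.png

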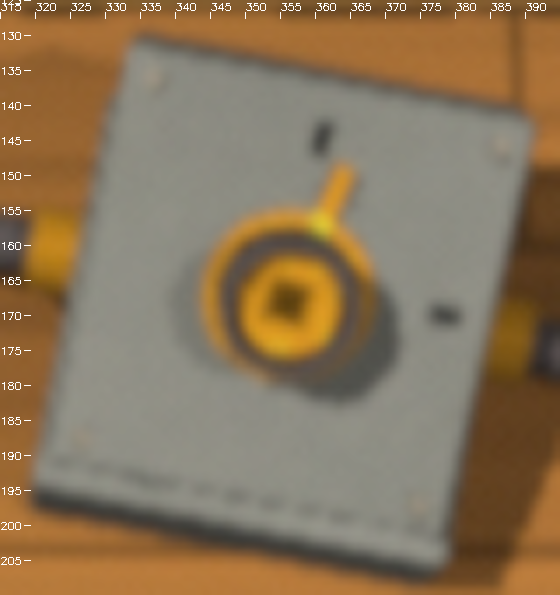

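View pics/y4.png

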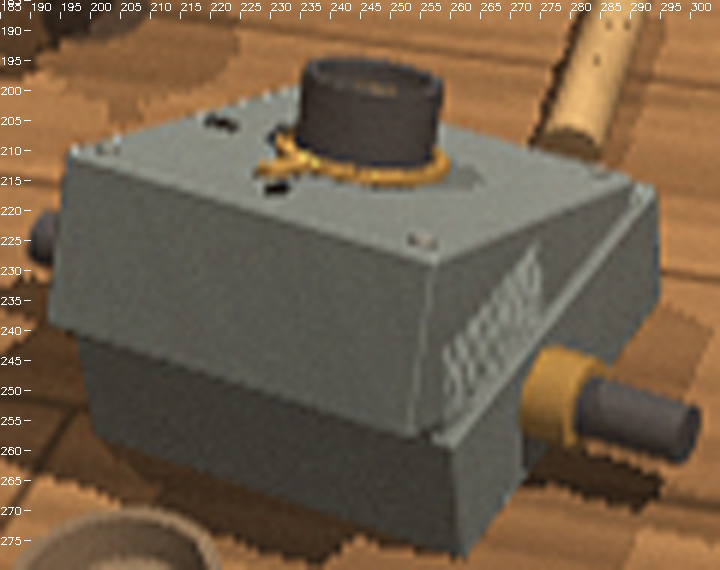

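```bash
cat > h.py <<'E'
import numpy as np,cv2
from scipy.optimize import least_squares
from station import camera_model
CM={n:camera_model(n) for n in("top","scene")}
def proj(n,P):
    m=CM[n];p=(np.atleast_2d(P)-m["position"])@m["rotation"]
    return np.c_[m["fx"]*p[:,0]/p[:,2]+m["cx"],m["fy"]*p[:,1]/p[:,2]+m["cy"]]
def Rz(a): c,s=np.cos(a),np.sin(a);return np.array([[c,-s,0],[s,c,0],[0,0,1.]])
def Ry(a): c,s=np.cos(a),np.sin(a);return np.array([[c,0,s],[0,1,0],[-s,0,c]])
T25=np.radians(25)
def Rs(yaw): return Rz(yaw)@Ry(-T25)   # x uphill (up), z out leaning to -x
E
python3 - <<'E'
from h import *
def ell(n,C,R,h,r):
    a=np.linspace(0,2*np.pi,60,endpoint=False)
    return proj(n,C+(np.c_[r*np.cos(a),r*np.sin(a),0*a+h])@R.T)
def box(n,C,R):
    e=ell(n,C,R,.010,.027); return np.r_[e.min(0),e.max(0)]
top=np.array([[346.3,158],[367,178.5]]).ravel()
sc=np.array([234.9,194.6]);scr=258.8
# pad: lid corners in top (lid plane z=-.026), at socket-frame ±? unknown -> use edge directions
def f(v):
    C=v[:3];R=Rs(v[3]);r=[]
    r+=list(2*(proj("top",C)[0]-[356.1,168.0]))
    b=box("scene",C,R); r+=[b[0]-234.9,b[1]-194.6,b[2]-258.8]
    e=ell("scene",C,R,-.026,.027); r+=[(e[:,1].max()-212.8)*.7]
    b=box("top",C,R); r+=list(.5*(b-[346.2,158,367,178.5]))
    # yaw from lid corners: uphill edge (334,130.5)-(389.5,142), downhill edge(319.5,195)-(379,205.5)
    L=[C+R@np.array([x,y,-.026]) for x,y in((v[4],.085),(v[4],-.085),(v[5],.085),(v[5],-.085))]
    r+=list(.7*(proj("top",L)-[[334,130.5],[390.3,142.5],[319.8,195.5],[377.5,206]]).ravel())
    L=[C+R@np.array([v[4],-.085,-.026]),C+R@np.array([v[4],.085,-.026])]
    r+=list(.7*(proj("scene",L)-[[196.5,210],[257,229]]).ravel())
    return r
s=least_squares(f,[.45,-.1,.13,-.2,.08,-.08],x_scale=.01)
v=s.x;print(v.round(4),np.round(s.fun,1))
C=v[:3];R=Rs(v[3])
# pointer: tip in top
def ray(n,uv):
    m=CM[n];d=m["rotation"]@np.array([(uv[0]-m["cx"])/m["fx"],(uv[1]-m["cy"])/m["fy"],1]);return m["position"],d
for uv in((363.8,149),(362.5,152),(360.8,145),(378.2,170)):
    o,d=ray("top",uv);p0=C+R@[0,0,-.02];t=((p0-o)@R[:,2])/(d@R[:,2]);q=R.T@(o+t*d-C);print(q.round(4),"ang cw",-np.arctan2(q[1],q[0]))
# rectify mouth
im=cv2.imread("pics/top0.png")
S=300;u=np.linspace(.026,-.026,S)
X,Y=np.meshgrid(u,u,indexing="ij") # rows: x uphill up ; cols: y left->left
P=C+np.c_[X.ravel(),Y.ravel(),0*X.ravel()]@R.T
uv=proj("top",P).astype(np.float32).reshape(S,S,2)
o=cv2.remap(im,uv[...,0],uv[...,1],cv2.INTER_CUBIC)
cv2.imwrite("pics/rect0.png",cv2.resize(o,None,fx=2,fy=2))
g=o[:,:,2].astype(float)
w=np.clip(170-g,0,None);w[np.hypot(X,Y)>.0115]=0
cx=(w*X).sum()/w.sum();cy=(w*Y).sum()/w.sum();print("hole c",cx,cy)
a=np.arctan2(Y-cy,X-cx);r=np.hypot(X-cx,Y-cy)
m=(w*r**4*np.exp(4j*a)).sum();print("corner angle",np.degrees(np.angle(m))/4,"ratio",abs(m)/(w*r**4).sum())
np.save("sock.npy",np.r_[C,v[3]])
E
```

```text
[ 0.6111 -0.1295  0.1271 -0.2003  0.0815 -0.0982] [-0.8  0.2 -0.5 -0.5 -1.1  2.  -0.3  0.3 -0.5  0.1 -2.2  0.3  1.9  0.5
 -1.  -0.6  0.3  0.5 -2.5 -0.8  1.2 -0.4]
[ 0.052  -0.0115 -0.02  ] ang cw 0.21734149657764626
[ 0.0434 -0.0098 -0.02  ] ang cw 0.22187746597076727
[ 0.0609 -0.0013 -0.02  ] ang cw 0.021739314525706037
[ 0.0039 -0.0618 -0.02  ] ang cw 1.5079277407605414
hole c 0.0012641383989576826 0.0005112096048178611
corner angle 40.409292577634794 ratio 0.23207575709050166
```

View pics/rect0.png

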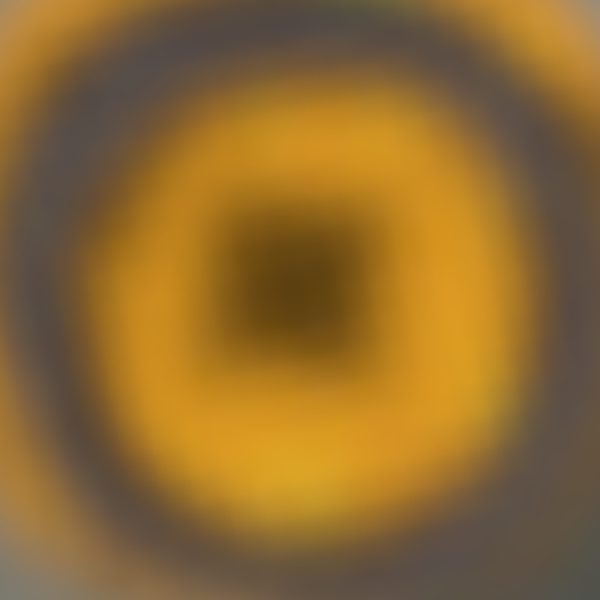

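Run:
```python
from h import *
from scipy.optimize import minimize
def ell(n,C,R,h,r):
    a=np.linspace(0,2*np.pi,60,endpoint=False)
    return proj(n,C+(np.c_[r*np.cos(a),r*np.sin(a),0*a+h])@R.T)
def f(v):
    C=v[:3];R=Rs(v[3]);r=[]
    r+=list(3*(proj("top",C)[0]-[355.95,167.9]))
    e=ell("scene",C,R,.010,.027);b=np.r_[e.min(0),e.max(0)]; r+=[b[0]-234.9,b[1]-194.6,b[2]-258.8]
    e=ell("scene",C,R,-.022,.027); r+=[(e[:,1].max()-212.8)*.5]
    L=[C+R@np.array([x,y*v[6],-.026]) for x,y in((v[4],1),(v[4],-1),(v[5],1),(v[5],-1))]
    r+=list(.5*(proj("top",L)-[[334,130.5],[390.3,142.5],[319.8,195.5],[377.5,206]]).ravel())
    L=[C+R@np.array([v[4],-v[6],-.026]),C+R@np.array([v[4],v[6],-.026])]
    r+=list(.5*(proj("scene",L)-[[196.5,210],[257,229]]).ravel())
    L=[C+R@np.array([np.cos(.0)*.061,0,-.026]),C+R@np.array([.061*np.cos(1.5),-.061*np.sin(1.5),-.026])]
    r+=list((proj("top",L)-[[360.8,145],[378.2,170]]).ravel()); r+=list(.7*(proj("scene",L)-[[230.3,216.3],[221.8,205]]).ravel())
    return r
s=least_squares(f,[.61,-.13,.13,-.2,.08,-.08,.08],x_scale=.01,loss="soft_l1")
v=s.x;print(v.round(4),np.round(s.fun,1)); np.save("sock.npy",v[:4])
# key
t=cv2.imread("pics/top0.png");sc=cv2.imread("pics/scene0.png")
def mask(im,roi):
    x,y,w,h=roi;h_=cv2.cvtColor(cv2.resize(im[y:y+h,x:x+w],None,fx=4,fy=4,interpolation=cv2.INTER_LINEAR),cv2.COLOR_BGR2HSV)
    return ((h_[...,1]<95)&(h_[...,2]>60)).astype(np.uint8)
rois={"top":(190,178,40,26),"scene":(405,215,38,35)}
M={"top":mask(t,rois["top"]),"scene":mask(sc,rois["scene"])}
cv2.imwrite("pics/mt.png",M["top"]*255);cv2.imwrite("pics/ms.png",M["scene"]*255)
def bx(c,h): return np.array([[c[i]+(h[i] if k>>i&1 else -h[i]) for i in range(3)] for k in range(8)])
B=[bx((0,0,0),(.025,.006,.014)),bx((0,0,-.027),(.006,.006,.014))]
from scipy.spatial.transform import Rotation as Ro
def pose(p):
    R=Ro.from_rotvec([p[3]/10,p[4]/10,0]).as_matrix()@Rz(p[2]); return np.array([p[0],p[1],.076]),R
def rend(n,p):
    C,R=pose(p);x,y,w,h=rois[n];o=np.zeros((h*4,w*4),np.uint8)
    for b in B:
        q=(proj(n,C+b@R.T)-[x,y]+.5)*4-.5
        hull=cv2.convexHull(q.astype(np.float32));cv2.fillConvexPoly(o,np.round(hull*16).astype(np.int32),1,shift=4)
    return o
def cost(p): return sum((1-(M[n]&rend(n,p)).sum()/max(1,(M[n]|rend(n,p)).sum())) for n in M)+ .02*(p[3]**2+p[4]**2)
from scipy.optimize import differential_evolution
d=differential_evolution(cost,[(.48,.62),(.15,.35),(0,np.pi),(-2,2),(-2,2)],seed=1,maxiter=80,popsize=15)
print(d.x,d.fun,[1-(M[n]&rend(n,d.x)).sum()/(M[n]|rend(n,d.x)).sum() for n in M]);np.save("key.npy",d.x)
out=[]
for im,n in((t,"top"),(sc,"scene")):
    x,y,w,h=rois[n];o=cv2.resize(im[y:y+h,x:x+w],None,fx=4,fy=4)
    cs,_=cv2.findContours(rend(n,d.x),0,2);cv2.drawContours(o,cs,-1,(0,255,0),1)
    cs,_=cv2.findContours(M[n],0,2);cv2.drawContours(o,cs,-1,(255,0,255),1)
    out.append(cv2.resize(o,(390,int(390*h/w))))
H=max(o.shape[0] for o in out)
cv2.imwrite("pics/keyfit.png",np.hstack([cv2.copyMakeBorder(o,0,H-o.shape[0],0,0,0) for o in out]))
```

```text
[ 0.6111 -0.1296  0.1275 -0.2042  0.0817 -0.0983  0.0791] [-0.6  0.6 -0.5 -0.7 -1.1  0.5 -0.4  0.4  0.4  0.2  0.3 -0.3 -0.8  0.2
 -0.8 -0.3 -0.4 -0.6 -0.4 -0.4 -0.5 -0.5 -0.3  0.2 -0.6  0.6]
[ 0.56001207  0.27744502  1.92112862  0.38220091 -0.43061459] 0.2929299199696024 [np.float64(0.11568123393316199), np.float64(0.17061855670103088)]
```

View pics/keyfit.png

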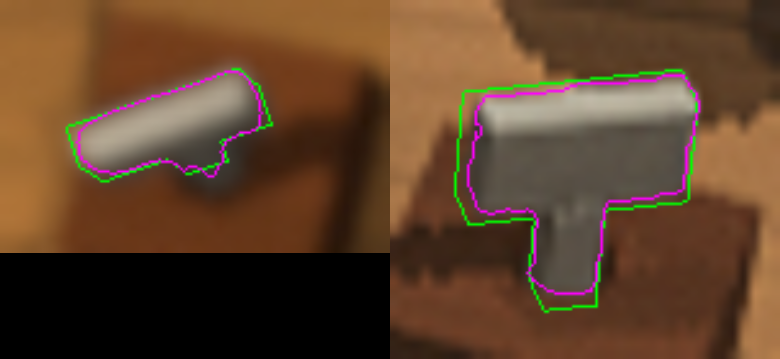

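```bash
cat >> h.py <<'E'
from scipy.spatial.transform import Rotation as Ro
sv=np.load("sock.npy");C0=sv[:3].copy();SR=Rs(sv[3])
def toolR(phi):
    "tool z = -socket z, tool x at angle phi (ccw about socket z) from socket x"
    R=SR@Rz(phi)@np.diag([1,-1,-1.]);return R
GP=.003  # grasp point ahead of TCP
def tcp_for_tip(tipS,phi,L=.070,dz=0.):
    "TCP so that key tip is at tipS in socket frame (key axis along socket z)"
    return C0+SR@(np.array(tipS)+[0,0,L+GP+dz])
E
python3 - <<'E'
from h import *
from station import bot,solver
k=np.load("key.npy");yaw=k[2]
pk=np.array([k[0],k[1],.076])
for f in(0,np.pi):
    R=Rz(yaw+f)@np.diag([1,-1,-1.]);print("grasp",f,np.round(solver.inverse_kinematics(pk+[0,0,GP],R),2))
for ph0 in range(4):
    phi=np.radians(-5)+ph0*np.pi/2
    for d in(0,1.0,1.8,2.4):
        q=solver.inverse_kinematics(tcp_for_tip([0,0,-.02],0),toolR(phi-d));print(ph0,d,None if q is None else np.round(q,2))
    q=solver.inverse_kinematics(tcp_for_tip([0,0,.06],0),toolR(phi));print(" above",None if q is None else np.round(q,2))
E
```

```text
grasp 0 [-0.68  0.62  0.22  1.78 -0.19  0.76 -0.01]
grasp 3.141592653589793 [-0.23  0.66 -0.39  1.75  0.33  0.8   2.72]
0 0 [-0.19  0.3   0.38  2.13 -0.31  0.31 -1.44]
0 1.0 [-0.86  0.69  1.35  2.16 -1.29  0.73 -1.59]
0 1.8 [ 0.21  0.3  -0.08  2.1   0.18  0.31  2.6 ]
0 2.4 [ 0.06  0.3   0.09  2.11 -0.    0.3   2.16]
 above [-0.35  0.12  0.53  2.14 -0.1   0.46 -1.62]
1 0 [-0.29  0.31  0.5   2.13 -0.43  0.32  0.25]
1 1.0 [-0.31  0.32  0.53  2.13 -0.45  0.32 -0.73]
1 1.8 [-0.6   0.4   0.9   2.15 -0.84  0.41 -1.17]
1 2.4 [-0.86  0.69  1.35  2.16 -1.29  0.73 -1.42]
 above [-0.35  0.12  0.53  2.14 -0.1   0.46 -0.05]
2 0 [-0.14  0.3   0.33  2.12 -0.25  0.31  1.65]
2 1.0 [-0.25  0.31  0.46  2.13 -0.38  0.31  0.77]
2 1.8 [-0.3   0.32  0.51  2.13 -0.44  0.32  0.03]
2 2.4 [-0.31  0.32  0.53  2.13 -0.46  0.32 -0.55]
 above [-0.43  0.13  0.62  2.15 -0.13  0.46  1.55]
3 0 [-0.86  0.69  1.35  2.16 -1.29  0.73 -2.16]
3 1.0 [ 0.01  0.3   0.15  2.11 -0.06  0.3   2.05]
3 1.8 [-0.18  0.3   0.37  2.12 -0.29  0.31  1.46]
3 2.4 [-0.23  0.31  0.44  2.13 -0.36  0.31  0.93]
 above [ 1.21  0.43 -1.28  2.06  0.84  0.66  2.29]
```

Run:
```python
from h import *
from station import bot,get_image
k=np.load("key.npy");R=Rz(k[2])@np.diag([1,-1,-1.]);p=np.array([k[0],k[1],.076+GP])
bot.move_gripper(.06)
bot.move_to(p+[0,0,.10],R)
bot.line_to(p,max_speed=.12)
print(bot.current_force())
bot.move_gripper(0.0,45)
print("gap",bot.current_finger_gap(),bot.current_tool_pos(),p)
bot.line_to(p+[0,0,.13],max_speed=.15)
print("gap",bot.current_finger_gap(),bot.current_force(),bot.current_time())
for n in("scene","top"): cv2.imwrite(f"pics/{n}1.png",get_image(n)[:,:,::-1])
s=cv2.imread("pics/scene1.png");cv2.imwrite("pics/s1z.png",cv2.resize(s[120:290,340:540],None,fx=3.5,fy=3.5))
```

```text
[-0.33627124  0.53669265  0.56889136]
gap 0.012017824303891375 [0.56002088 0.27746538 0.07903513] [0.56001207 0.27744502 0.079     ]
gap 0.011638423788943572 [-0.40316671  0.43075047 -0.92989797] 5.1333
```

View pics/s1z.png

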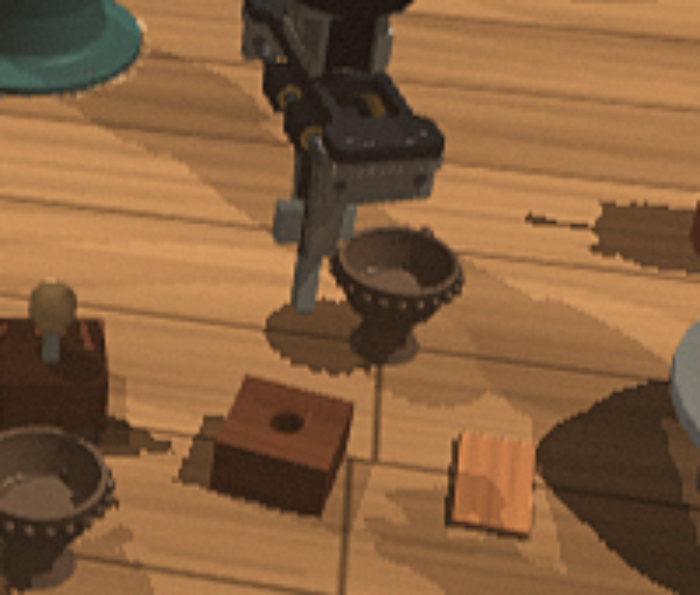

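Key is out and held. I'll compare the predicted key outline with the picture before travelling.

Run:
```python
from h import *
from station import bot
T=bot.current_tool_pos();R=bot.current_tool_rot();G=T+GP*R[:,2]
def bx(c,h): return np.array([[c[i]+(h[i] if k>>i&1 else -h[i]) for i in range(3)] for k in range(8)])
B=[bx((0,0,0),(.025,.006,.014)),bx((0,0,.040),(.006,.006,.026)),bx((0,0,.068),(.0045,.0045,.002))]
print(proj("scene",G+.07*R[:,2]),proj("top",G+.07*R[:,2]))
im=cv2.imread("pics/scene1.png");x,y,w,h=400,165,50,50
o=cv2.resize(im[y:y+h,x:x+w],None,fx=11,fy=11,interpolation=cv2.INTER_CUBIC)
for b in B:
    q=(proj("scene",G+b@R.T)-[x,y]+.5)*11
    cv2.polylines(o,[cv2.convexHull(q.astype(np.float32)).astype(np.int32)],True,(0,255,0),1)
cv2.imwrite("pics/hold.png",o)
```

```text
[[425.2782842  208.30007743]] [[201.25293701 186.05093555]]
```

View pics/hold.png

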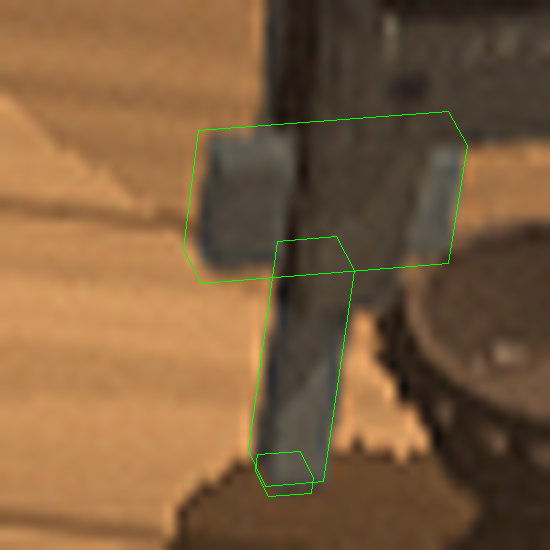

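Run:
```python
from h import *
from station import bot,get_image
T=bot.current_tool_pos();bot.line_to(T+[0,0,.05],max_speed=.2)
phi=np.radians(175)
bot.move_to(tcp_for_tip([0,0,.05],phi),toolR(phi))
print(bot.current_joint_pos().round(2),bot.current_time())
bot.dwell(.1);f0=bot.current_force();m0=bot.current_moment();np.save("f0.npy",np.r_[f0,m0]);print(f0,m0)
bot.line_to(tcp_for_tip([0,0,.014],phi),max_speed=.08)
for n in("scene","top"): cv2.imwrite(f"pics/{n}2.png",get_image(n)[:,:,::-1])
a=cv2.imread("pics/scene2.png")[160:240,200:300];b=cv2.imread("pics/top2.png")[130:210,310:410]
cv2.imwrite("pics/pre.png",np.hstack([cv2.resize(z,None,fx=4,fy=4,interpolation=cv2.INTER_CUBIC) for z in(a,b)]))
print(SR.T@(bot.current_force()-f0))
```

```text
[-0.23  0.15  0.39  2.14 -0.08  0.44  1.5 ] 7.1
[-0.04930569  0.249142   -2.18878955] [0.10940086 0.5871313  0.0301432 ]
[ 0.51836021  0.56462461 -0.14587918]
```

View pics/pre.png

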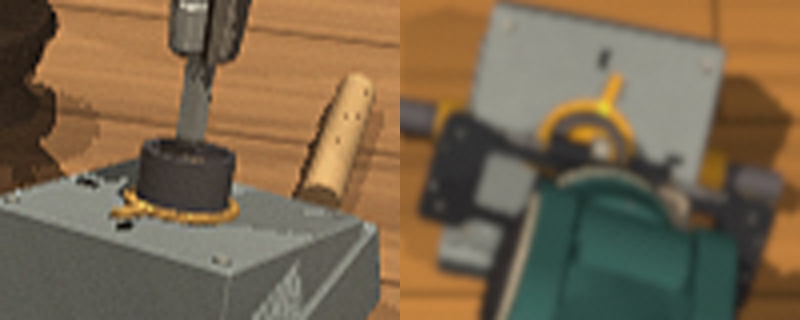

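Run:
```python
from h import *
from station import bot
T=bot.current_tool_pos();R=bot.current_tool_rot();G=T+GP*R[:,2]
print("tip in socket",SR.T@(G+.07*R[:,2]-C0))
def bx(c,h): return np.array([[c[i]+(h[i] if k>>i&1 else -h[i]) for i in range(3)] for k in range(8)])
B=[bx((0,0,0),(.025,.006,.014)),bx((0,0,.040),(.006,.006,.026)),bx((0,0,.068),(.0045,.0045,.002))]
im=cv2.imread("pics/scene2.png");x,y,w,h=220,165,50,52;K=11
o=cv2.resize(im[y:y+h,x:x+w],None,fx=K,fy=K,interpolation=cv2.INTER_CUBIC)
for b in B:
    q=(proj("scene",G+b@R.T)-[x,y]+.5)*K
    cv2.polylines(o,[cv2.convexHull(q.astype(np.float32)).astype(np.int32)],True,(0,255,0),1)
a=np.linspace(0,2*np.pi,60)
for r,z in((.027,.01),(.022,.01),(.027,-.024)):
    q=(proj("scene",C0+np.c_[r*np.cos(a),r*np.sin(a),0*a+z]@SR.T)-[x,y]+.5)*K
    cv2.polylines(o,[q.astype(np.int32)],True,(255,0,255),1)
cv2.imwrite("pics/pre2.png",o)
```

```text
tip in socket [ 3.55333715e-04 -3.70564407e-05  1.43037138e-02]
```

View pics/pre2.png

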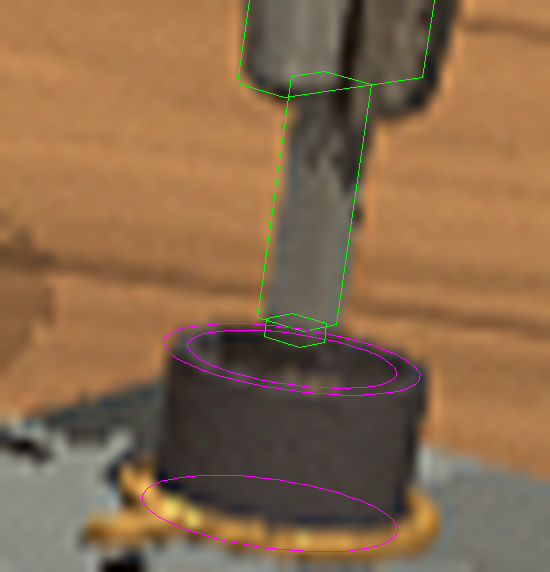

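Key and collar have the same small shift from the model (about 0.7 px), so the relative alignment is within about 1 mm. I'll descend with force checks.

```bash
cat >> h.py <<'E'
from station import bot
def fs():
    f=np.load("f0.npy");return SR.T@(bot.current_force()-f[:3]),SR.T@(bot.current_moment()-f[3:])
def tip():
    T=bot.current_tool_pos();R=bot.current_tool_rot();return SR.T@(T+(GP+.07)*R[:,2]-C0)
def descend(x,y,z0,z1,phi,step=.002,lim=7,v=.04):
    z=z0
    while z>z1+1e-6:
        z=max(z-step,z1);bot.line_to(tcp_for_tip([x,y,z],phi),toolR(phi),max_speed=v)
        f,m=fs()
        if f[2]>lim: break
    print("cmd z",round(z,4),"tip",tip().round(4),"F",f.round(1),"M",m.round(2),"t",bot.current_time())
    return z
E
python3 - <<'E'
from h import *
descend(0,0,.014,-.022,np.radians(175))
E
```

```text
cmd z -0.022 tip [-0.      0.0002 -0.0221] F [ 1.   3.2 -1.3] M [ 0.79 -0.31  0.01] t 12.4
```

Run:
```python
from h import *
from station import get_image
p=np.radians(175)
z=descend(0,0,-.022,-.030,p,step=.001,lim=7,v=.03)
cv2.imwrite("pics/s3.png",cv2.resize(get_image("scene")[160:240,200:300,::-1],None,fx=6,fy=6))
print(bot.current_finger_gap())
```

```text
cmd z -0.024 tip [ 0.0001  0.0001 -0.0234] F [-0.2  2.9  9.4] M [ 0.88  0.16 -0.  ] t 12.9
0.01169478332302249
```

View pics/s3.png

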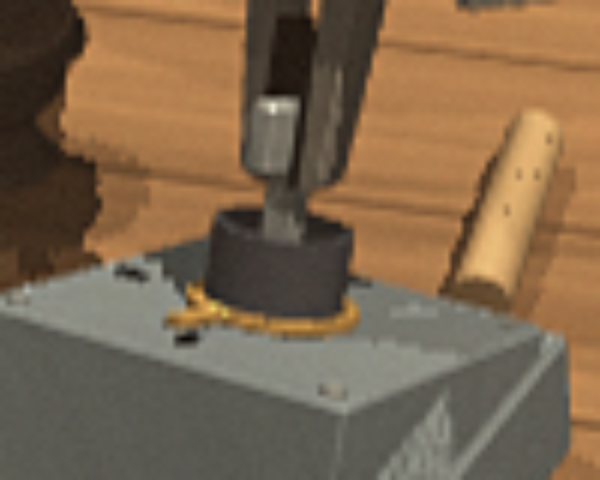

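Contact came at −23.4 mm with 9 N, which matches the 24 mm hole, so the key is home. Next I turn clockwise in small steps and watch the moment.

```bash
cat > turn.py <<'E'
from h import *
import sys
def turn(d0,d1,x,y,z,step=.1,mlim=.5):
    d=d0
    while d<d1-1e-6:
        d=min(d+step,d1);phi=np.radians(175)-d
        bot.line_to(tcp_for_tip([x,y,z],phi),toolR(phi),max_speed=.1)
        f,m=fs();R=bot.current_tool_rot();q=SR.T@R
        a=np.radians(175)-np.arctan2(q[1,0],q[0,0])
        print(round(d,2),round(a%(2*np.pi),3),"F",f.round(1),"M",m.round(2),"z",tip()[2].round(4),"gap",round(bot.current_finger_gap(),4),"t",bot.current_time())
        if abs(m[2])>mlim or np.linalg.norm(f)>35: print("STOP");break
    return d
E
python3 - <<'E'
from turn import *
turn(0,.6,0,.0005,-.0238)
E
```

```text
0.1 0.097 F [-0.1  3.   6.9] M [ 0.86 -0.14 -0.01] z -0.0234 gap 0.0115 t 13.2
0.2 0.198 F [0.4 2.8 9.3] M [ 0.85 -0.13 -0.05] z -0.0234 gap 0.0114 t 13.45
0.3 0.298 F [0.7 3.  8.7] M [ 0.85 -0.08 -0.01] z -0.0234 gap 0.0121 t 13.7
0.4 0.398 F [0.8 3.3 8.7] M [ 0.87 -0.2  -0.07] z -0.0234 gap 0.0115 t 13.95
0.5 0.498 F [-0.4  2.8  9. ] M [ 0.9  -0.15  0.  ] z -0.0234 gap 0.0119 t 14.2
0.6 0.598 F [0.3 2.9 8.7] M [ 0.91 -0.11 -0.01] z -0.0234 gap 0.0115 t 14.45
```

Run:
```python
from turn import *
turn(.6,1.9,0,.0005,-.0238)
from station import get_image
cv2.imwrite("pics/s4.png",cv2.resize(get_image("scene")[160:240,200:300,::-1],None,fx=6,fy=6))
```

```text
0.7 0.698 F [0.9 2.6 9.6] M [ 0.91 -0.12  0.02] z -0.0234 gap 0.0117 t 14.7
0.8 0.797 F [0.3 4.7 9. ] M [ 1.08 -0.22  0.04] z -0.0234 gap 0.0118 t 14.95
0.9 0.897 F [1.1 3.7 8. ] M [ 1.06 -0.2   0.11] z -0.0234 gap 0.0117 t 15.2
1.0 0.997 F [1.5 4.5 8.9] M [ 1.12 -0.24  0.05] z -0.0234 gap 0.0121 t 15.45
1.1 1.097 F [0.7 4.5 8.9] M [ 1.1  -0.23  0.02] z -0.0234 gap 0.0119 t 15.7
1.2 1.198 F [1.4 3.4 8.8] M [ 1.08 -0.28  0.1 ] z -0.0234 gap 0.0114 t 15.95
1.3 1.298 F [1.9 3.5 8.8] M [ 1.12 -0.32  0.05] z -0.0234 gap 0.0119 t 16.2
1.4 1.398 F [1.4 3.3 8.3] M [ 1.1  -0.35  0.09] z -0.0234 gap 0.0117 t 16.45
1.5 1.498 F [1.8 4.3 8.5] M [ 1.14 -0.38  0.07] z -0.0234 gap 0.0117 t 16.7
1.6 1.598 F [1.9 3.5 9.9] M [ 1.15 -0.39  0.06] z -0.0234 gap 0.0115 t 16.95
1.7 1.698 F [1.9 3.6 9.9] M [ 1.17 -0.38  0.05] z -0.0234 gap 0.0116 t 17.2
1.8 1.798 F [1.3 3.1 8. ] M [ 1.19 -0.44  0.11] z -0.0234 gap 0.0114 t 17.45
1.9 1.898 F [3.  3.6 8.6] M [ 1.11 -0.42 -0.01] z -0.0234 gap 0.0113 t 17.7
```

View pics/s4.png

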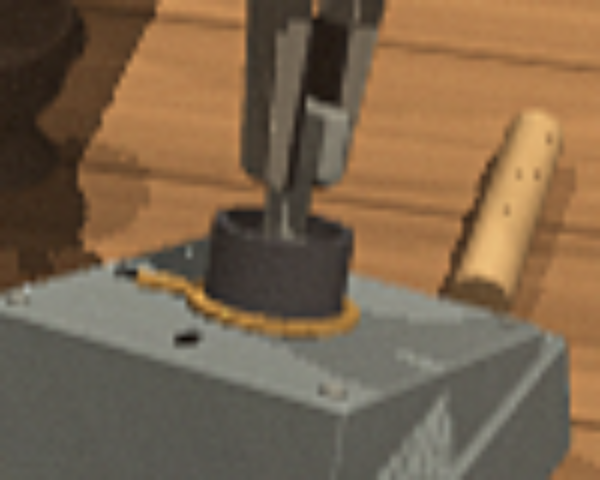

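The pointer (tip at about (140,275) in the crop) has turned almost to the open mark. I'll continue to the stop.

Run:
```python
from turn import *
turn(1.9,2.5,0,.0005,-.0238,step=.05,mlim=.6)
from station import get_image
cv2.imwrite("pics/s5.png",cv2.resize(get_image("scene")[160:240,200:300,::-1],None,fx=6,fy=6))
```

```text
1.95 1.948 F [2.9 4.3 8.7] M [ 1.11 -0.47  0.15] z -0.0234 gap 0.0117 t 18.0
2.0 1.998 F [2.2 3.2 9.3] M [ 1.12 -0.46  0.08] z -0.0234 gap 0.0111 t 18.25
2.05 2.048 F [2.5 4.3 8.7] M [ 1.14 -0.5   0.11] z -0.0234 gap 0.0117 t 18.5
2.1 2.098 F [2.2 3.9 9.5] M [ 1.13 -0.43  0.16] z -0.0234 gap 0.0119 t 18.75
2.15 2.147 F [2.3 4.1 8.6] M [ 1.08 -0.5   0.32] z -0.0234 gap 0.0118 t 19.0
2.2 2.196 F [2.4 4.  9.5] M [ 1.09 -0.45  0.54] z -0.0234 gap 0.0117 t 19.25
2.25 2.245 F [ 2.7  3.6 10. ] M [ 1.05 -0.47  0.65] z -0.0234 gap 0.0114 t 19.5
STOP
```

View pics/s5.png

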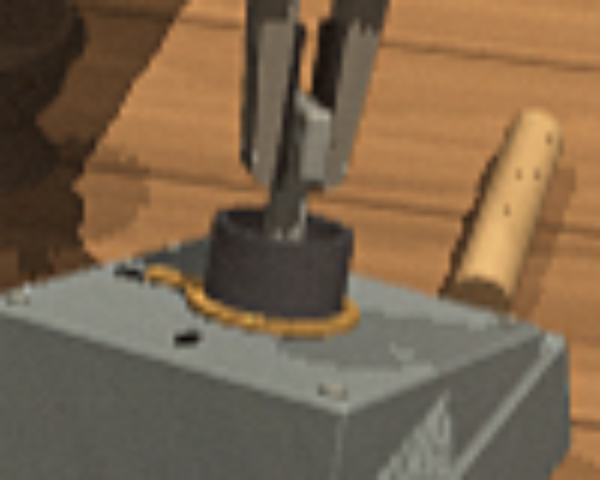

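The moment rose from 0.1 to 0.65 N m, so the pointer is on its stop and lies at the open mark. I'll relax the twist, let go and withdraw.

Run:
```python
from turn import *
from station import get_image
phi=np.radians(175)-2.18
bot.line_to(tcp_for_tip([0,.0005,-.0235],phi),toolR(phi),max_speed=.1);print(fs())
bot.move_gripper(.05);print(bot.current_finger_gap(),fs())
bot.line_to(tcp_for_tip([0,.0005,.05],phi),max_speed=.06)
T=bot.current_tool_pos();bot.line_to(T+[-.10,0,.08],max_speed=.2)
q=bot.current_joint_pos();q[0]-=.5;bot.move_joints(q)
bot.dwell(.2)
for n in("scene","top"): cv2.imwrite(f"pics/{n}6.png",get_image(n)[:,:,::-1])
a=cv2.imread("pics/scene6.png")[160:240,200:300];b=cv2.imread("pics/top6.png")[130:210,310:410]
cv2.imwrite("pics/fin.png",np.hstack([cv2.resize(z,None,fx=4,fy=4,interpolation=cv2.INTER_CUBIC) for z in(a,b)]))
print(bot.current_tool_pos(),bot.current_time())
```

```text
(array([3.61436668, 5.00939415, 3.44088239]), array([ 1.3118098 , -0.94991645,  0.32480962]))
0.050005394538650653 (array([ 2.14144163, -0.12432275,  2.266031  ]), array([-0.03754349, -0.11742149, -0.0121949 ]))
[0.46095096 0.11576827 0.31868432] 26.375
```

View pics/fin.png

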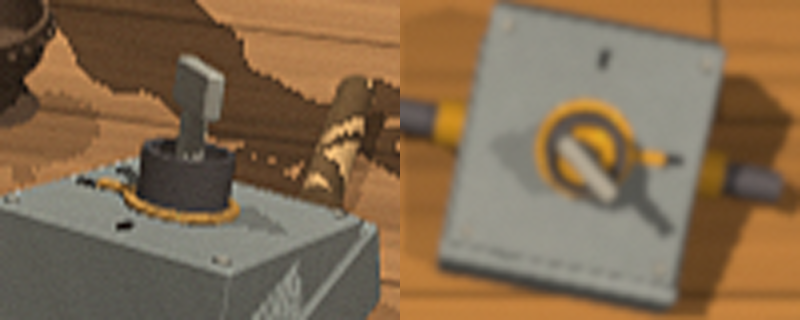

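View pics/top6.png

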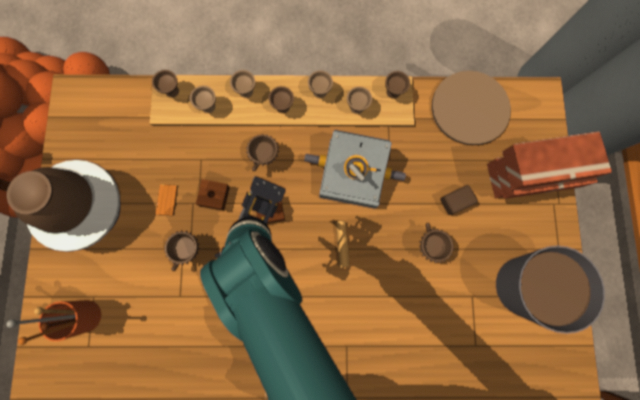

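Run:
```python
from h import *
m=CM["top"]
for uv in((373.7,169.2),(370,168.8)):
    d=m["rotation"]@np.array([(uv[0]-m["cx"])/m["fx"],(uv[1]-m["cy"])/m["fy"],1]);o=m["position"];p0=C0+SR@[0,0,-.02]
    t=((p0-o)@SR[:,2])/(d@SR[:,2]);q=SR.T@(o+t*d-C0);print(q.round(4),-np.arctan2(q[1],q[0]))
def bx(c,h): return np.array([[c[i]+(h[i] if k>>i&1 else -h[i]) for i in range(3)] for k in range(8)])
B=[bx((0,0,0),(.025,.006,.014)),bx((0,0,-.030),(.006,.006,.016))]
R=SR@Rz(np.radians(175)-2.2);G=C0+SR@[0,0,.0465]
outs=[]
for n,x,y,w,h in(("scene",225,165,45,52),("top",335,148,45,52)):
    K=8;o=cv2.resize(cv2.imread(f"pics/{n}6.png")[y:y+h,x:x+w],None,fx=K,fy=K,interpolation=cv2.INTER_CUBIC)
    for b in B:
        q=(proj(n,G+b@R.T)-[x,y]+.5)*K
        cv2.polylines(o,[cv2.convexHull(q.astype(np.float32)).astype(np.int32)],True,(0,255,0),1)
    outs.append(o)
cv2.imwrite("pics/fin2.png",np.hstack(outs))
```

```text
[ 0.0037 -0.0493 -0.02  ] 1.4960302776590197
[ 0.0028 -0.0393 -0.02  ] 1.5008661721273144
```

View pics/fin2.png

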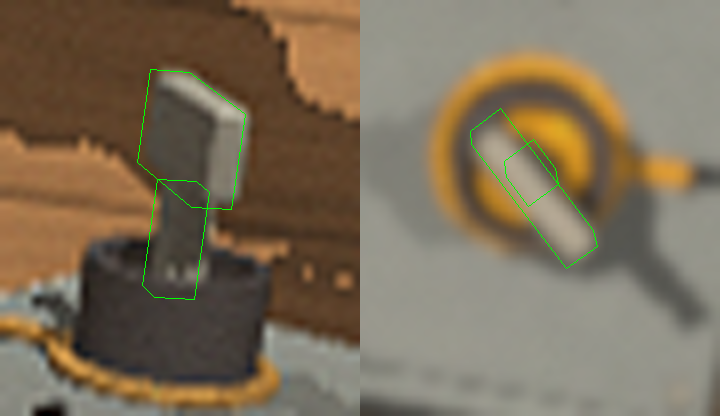

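The pointer measures about 1.50 rad, and the key outline matches a fully home pose. The goblets, rib, roller and clay block are unmoved in the picture. I'm handing in.

Run:
```python
from station import bot,order
print(bot.current_force(),bot.current_time());order.hand_in()
```

```text
[-0.44148677 -0.9652126   1.14700368] 26.375
the job is handed in; nothing more can be done
```

I took the key from its stand, pushed it home in the valve and turned it clockwise about 2.2 rad to the open stop. I then let go, moved clear and handed in at 26.4 s; no verdict is reported.

- **Key depth:** the tip touched bottom at about −23.4 mm from the arm's readings. After release, its outline in both pictures fits a fully home, upright key.
- **Pointer:** the turning moment rose from about 0.1 to 0.65 N m at the stop. In the last picture the pointer measures about 1.50 rad.
- **Bystanders:** the goblets, rib, roller and clay block look unmoved, though I compared them by eye, not by measurement. The spike was hidden under the gripper in the last top picture, so I did not confirm it; the arm never came close to it.
- **Disagreements:** the scene camera showed everything about 0.7 px to the right of the model. It affected key and socket alike, so it did no harm. A steady sideways reading of about 3 N while the key was in the hole was never explained, and it cleared on release.

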